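Stow the loaf tin in the third gap of the rack shelf

ROBOT

A 6-joint arm with a two-finger parallel gripper is mounted at the origin on the work surface. World frame = base frame: x ahead of the robot, y to its left, z up, the work surface at z = 0. Lengths are in m, angles in rad, forces in N, time in s.
With the tool pointing down it reaches from about 0.425 to 0.95 m from the base axis. Payload 3.5 kg.
Tool frame: the origin (TCP) lies at the very end of the fingers, on their centre line; the grasp point (between the pads) lies 19 mm behind it; z points along the fingers, y is the direction in which the jaws open and shut (so a half turn about z gives the same grasp; the last joint's range is limited). The gripper opens to 85 mm and grips with 20 to 120 N. Pads are 22 mm wide; open, the fingers measure 114 mm over their backs; the gripper's body (76 mm by 85 mm) begins 54 mm behind the grasp point. The pads swing forward as they close: fully open they stand 13 mm farther back than shut.
Start: joints at [-0.15, 0.286, 1.577, -0, 1.279, -0.15], TCP at [0.675, 0, 0.231] pointing down, gripper open.
Joint ranges: [-2.77, 2.77], [-0.9, 2.22], [0.21, 2.48], [-1.53, 4.67], [0.24, 2.81], [-2.84, 2.84]. Speed limits (rad/s): [2.79, 2.79, 3.14, 3.14, 3.14, 3.14].

INTERFACE

Orientations are given as a unit quaternion [x, y, z, w].
In Python, from plant import get_state, read_camera, get_calibration, ticket, search_frame, cut_out, pinpoint gives the robot as it stands.
- The arm moves only by the tool move_arm, never from a script. Its argument "plan" is a list that holds one entry, the list of rows, each a list of 7 numbers: the turn, a rotation vector about the tool's x, y, z in degrees, then the shift along the tool's x, y, z in m, then the finger opening in m, from 0 to 0.0854. In form: [[[ax, ay, az, x, y, z, hand], ...]]. A call has exactly 5 rows; each row is the pose to reach, as a shift and turn from the pose measured when the call began, along the tool's axes at that moment; what a row does not reach only later rows make up. A row lasts 1/8 s, in which the tool goes at most 62.5 mm and 10.7 degrees, less where a joint would pass 70% of its speed; a pose out of reach is approached as far as the arm can. A call with a gripper value outside its range is refused whole. The fingers move at their own pace and stop on an object; "force" is the grip in N (left out, the last holds). Time passes only in rows, so rows that repeat a pose let the fingers close, or fill a call up. It gives the time, the measured TCP pose, the force and the opening at its end, in the units of the state.
- get_state(): the state, without advancing time (a new reading comes with each control period).
- read_camera(name): name is "scene" or "side" or "wrist"; returns the picture (400x640x3 uint8, red, green, blue); there is no depth.
- get_calibration(name): a dict with "mtx" (3x3 intrinsics, pixels), "dist_coeffs" ([k1, k2, p1, p2, k3] as OpenCV has them; the pictures are not rectified), "extrinsics" (4x4, takes a point from camera to world coordinates); the wrist camera has in their place "hand_eye" (4x4, takes a point from camera to tool coordinates, whose origin is the TCP and whose axes are the flange's). Camera axes: x right, y up, looking along -z (the intrinsics and any distortion apply to the point x, -y, -z); pixel columns grow to the right and rows downward; lengths in m; the calibration is good to about 2 mm. A picture is of the moment at which its call begins: read the wrist's pose just before it. get_calibration takes no time and is no camera call.
- ticket.sign_off(): hands the job in, once; it reports no verdict.
Trained networks look in the newest picture that a camera, given by its name, has taken for a name from the list of things; names that differ only in an ending like _2 or _b are one class to them, and where a whole thing is asked for, a point or a joint stands for the part that bears it (a point fixed in the world has none). Each returns a list of dicts, best first, with "p" (0 to 1); they miss things now and then, are a little off and sometimes report something else, mostly with a low value. They report only what shows in the picture. A call takes as long as a camera call. They do not tell look-alikes from the thing itself.
- search_frame(camera, query): "centre" ([column, row] in pixels, amid what is visible of it).
- cut_out(camera, query): "pixels" (400x640 bool, what is visible of it) and "centre" ([column, row] in pixels, amid what is visible of it).
- pinpoint(camera, query): "centre" ([column, row] in pixels: a listed point, or the origin of a listed thing).
The state is a dict: "time": time; "qpos": joint angles; "dq": joint speeds; "joint_efforts": joint torques, N m; "eef_pos": TCP position; "tcp_rot": TCP orientation; "contact_force": force on the tool from outside, world axes, zero at the start; "wrist_torque": the same for the moment, N m; "opening": opening from 0.0 (shut) to 1.0 (fully open).
Only numpy, scipy, OpenCV 4.12 (cv2) and the standard library are available. Lean on these libraries where they do the work, as an engineer would, in place of code of your own. Each camera call takes 0.05 s, during which the arm holds its last target.

TASK

Run a fingertip along the rack shelf's front rail from its left end (as seen from the robot), counting the gaps below it: in one sweep, without leaving the rail, from over the middle of the first gap to over the middle of the third. Then slide the loaf tin across the counter and push it end first into that third gap, fully home against the stop rail inside. Push only, never grip, lift or tip the tin; leave the pie plate, glass dish, egg cup and spoon where they are, and finish with the hand clear.

Things in the scene. Friction and masses are not known exactly. Their poses are not given: they have to be found in the camera images.
- rack: Low chrome wire rack shelf fixed to the counter, 376 mm wide (y), 206 mm deep (x), shelf top about 97 mm high, bearing the pie plate and dish from 20 mm behind the front rail on. Origin on the counter straight below the middle of the front rail; x points into the rack, away from the robot, y along the rail to the left as seen from the robot, z up.
- front_rail: Straight smooth rigid 8 mm round rod, 376 mm long, along the shelf's front edge; its top, 100 mm above the counter, is the rack's highest line there. Same frame as the rack (origin on the counter below the rod's middle), so the rod's axis is at x = 0, z = 96 mm.
- divider2 (a point): Foot of the front leg of the second divider (rack y = +92 mm, on the counter). Five upright dividers of 6 mm wire, at rack y = +184, +92, 0, -92, -184 mm, reach from the counter up to the shelf and from x = 0 back to x = 120 mm, with wires along x at 4 and 30 mm height. They make four gaps, 86 mm clear and 88 mm high; nothing crosses the front of a gap.
- stop_rail (a point): Middle of the stop rail's front: an 8 mm rod along y that crosses the back of all four gaps 30 mm above the counter. This point is at rack x = 116 mm, y = 0, z = 30 mm. The tin is home when its far end meets this rail.
- gap1 (a point): Point on top of the front rail over the middle of the first gap from the left (rack y = +138 mm, z = 100 mm).
- gap2 (a point): Point on top of the front rail over the middle of the second gap from the left (rack y = +46 mm).
- gap3 (a point): Point on top of the front rail over the middle of the third gap from the left (rack y = -46 mm).
- gap4 (a point): Point on top of the front rail over the middle of the fourth gap (rack y = -138 mm).
- gap3_home (a point): Where the tin's origin is when the tin is fully home and centred in the third gap: on the counter, rack x = 36 mm, y = -46 mm; axes as the rack's. The tin's near end then still stands 40 mm out in front of the rail.
- loaf_tin: Empty straight-sided aluminium loaf tin, open top, 160 mm long (its x), 72 mm wide (y), 48 mm high, walls 2.5 mm, 0.13 to 0.25 kg, sliding freely on the counter in front of the rack, left or right of the third gap. Origin at the centre of its underside. Its long side points roughly at the rack (within about 0.4 rad of the rack's x).
- pie_plate: Bystander: round aluminium pie plate, 150 mm across the rim, 28 mm high, loose on the rack's shelf. Origin at the centre of its underside.
- glass_dish: Bystander: square clear glass baking dish, 144 mm square (157 mm over two small lugs), 40 mm high, loose on the rack's shelf. Origin at the centre of its underside.
- egg_cup: Bystander: white ceramic egg cup, 47 mm across, 63 mm high, standing loose on the counter in front of the rack on the other side of the third gap from the tin. Origin at the centre of its underside.
- spoon: Bystander: black silicone spoon, about 265 mm long (its x, bowl at +x), up to 15 mm high, lying loose on the counter towards the robot's left. Origin near its middle, on the counter.
There are look-alikes about, which are no part of the job. Leave any purple or red look-alike of the loaf_tin alone.

How it is judged:
On the way, in this order (a step that is already met when the one before it is completed fails the run):
1. a fingertip rests on the front rail over the middle of the first gap from the left (contact force between the fingers and front_rail above 0.2 N and y of the grasp point in the frame of rack between 0.122 and 0.154 m), for 0.04 s.
2. still on the rail, the fingertip passes the divider between gaps one and two (contact force between the fingers and front_rail above 0.2 N and y of the grasp point in the frame of rack between 0.076 and 0.108 m), for 0.04 s.
3. still on the rail, it passes the middle of the second gap (contact force between the fingers and front_rail above 0.2 N and y of the grasp point in the frame of rack between 0.03 and 0.062 m), for 0.04 s.
4. still on the rail, it passes the divider between gaps two and three (contact force between the fingers and front_rail above 0.2 N and y of the grasp point in the frame of rack between -0.016 and 0.016 m), for 0.04 s.
5. still on the rail, it comes to the middle of the third gap (contact force between the fingers and front_rail above 0.2 N and y of the grasp point in the frame of rack between -0.062 and -0.03 m), for 0.04 s.
6. the tin's leading end has been pushed at least 20 mm into the third gap (x of loaf_tin in the frame of gap3_home above -0.096 m and y of loaf_tin in the frame of gap3_home between -0.014 and 0.014 m), for 0.1 s.
At the end, for the whole second after the job is handed in: The loaf tin stands flat on the counter in the third gap from the left, its origin within 6 mm of the fully home position along the gap and 12 mm across it, its length within 0.15 rad of the gap's, at rest; pie plate, glass dish, egg cup and spoon within 20 mm of where they began (x of loaf_tin in the frame of gap3_home between -0.006 and 0.006 m and y of loaf_tin in the frame of gap3_home between -0.012 and 0.012 m and angle between the x axis of loaf_tin and the x axis of rack, either way round below 0.15 rad and angle between loaf_tin's own z axis and vertical below 0.05 rad and height (world z) of loaf_tin below 0.005 m and linear speed of loaf_tin below 0.01 m/s and distance of each of pie_plate, glass_dish, egg_cup, spoon from where it was at the start of the episode below 0.02 m); the robot touches nothing.
It fails at once if the loaf tin is lifted off the counter or tipped (height (world z) of loaf_tin above 0.012 m or angle between loaf_tin's own z axis and vertical above 0.2 rad).
It fails at once if the loaf tin is pinched or rammed (more than 35 N from the fingers) (contact force between the fingers and loaf_tin above 35 N).
It fails at once if the pie plate, glass dish, egg cup or spoon is shifted more than 20 mm (distance of any of pie_plate, glass_dish, egg_cup, spoon from where it was at the start of the episode above 0.02 m).
It also fails if it takes over 72 s, if anything falls off the work surface, if the arm or the gripper's body presses on something with over 40 N, if the wrist force passes 120 N, or if a joint passes its speed limit or range.

## Working session

There is one attempt and no reset: what is moved stays moved. The work goes in short steps, Python scripts to look and compute and a tool call to move; the robot and the scene stay as the last step left them, time stands still between calls to the robot, and variables do not carry over. Pictures are saved under pics/ and viewed, and the job is handed in when it is done.

Besides the shell and the picture viewer there is one more tool, called as name(argument=value, ...) on one line, values as JSON. move_arm: Moves the arm, as the interface text tells. Its arguments: {"type":"object","properties":{"plan":{"type":"array","items":{"type":"array","items":{"type":"array","items":{"type":"number"}}}},"force":{"type":"number"}},"required":["plan"]}

```bash
mkdir -p pics; ls
cat > h.py <<'E'
import numpy as np, cv2
from plant import *
def cam(n):
    c=get_calibration(n); return c
def ext(n):
    c=get_calibration(n)
    if n!='wrist': return np.array(c['extrinsics'])
    from scipy.spatial.transform import Rotation as R
    s=get_state(); T=np.eye(4); T[:3,:3]=R.from_quat(s['tcp_rot']).as_matrix(); T[:3,3]=s['eef_pos']
    return T@np.array(c['hand_eye'])
def ray(n,px,E=None):
    c=get_calibration(n); E=ext(n) if E is None else E
    u=cv2.undistortPoints(np.array([[px]],float),np.array(c['mtx']),np.array(c['dist_coeffs']))[0,0]
    d=E[:3,:3]@np.array([u[0],-u[1],-1]); return E[:3,3],d
def onz(n,px,z,E=None):
    o,d=ray(n,px,E); return o+d*(z-o[2])/d[2]
def proj(n,P,E=None):
    c=get_calibration(n); E=ext(n) if E is None else E
    P=np.atleast_2d(P); q=(P-E[:3,3])@E[:3,:3]; q=q*[1,-1,-1]
    return cv2.projectPoints(q,np.zeros(3),np.zeros(3),np.array(c['mtx']),np.array(c['dist_coeffs']))[0][:,0]
def save(n,f):
    im=read_camera(n); cv2.imwrite('pics/'+f,im[:,:,::-1]); return im
E
python3 - <<'E'
from h import *
for n in ['scene','side','wrist']:
    save(n,n+'0.png'); E=ext(n); print(n,E.round(3).tolist(), np.array(get_calibration(n)['mtx']).round(0).tolist())
print(get_state())
E
```

```text
pics
scene [[0.367, -0.71, 0.601, 1.395], [0.93, 0.276, -0.241, -0.329], [0.005, 0.647, 0.762, 1.148], [0.0, 0.0, 0.0, 1.0]] [[458.0, 0.0, 316.0], [0.0, 458.0, 200.0], [0.0, 0.0, 1.0]]
side [[0.998, 0.053, -0.031, 0.534], [-0.059, 0.685, -0.726, -0.82], [-0.017, 0.727, 0.687, 0.889], [0.0, 0.0, 0.0, 1.0]] [[430.0, 0.0, 317.0], [0.0, 430.0, 208.0], [0.0, 0.0, 1.0]]
wrist [[1.0, -0.0, 0.002, 0.675], [-0.0, 0.954, 0.299, 0.077], [-0.002, -0.299, 0.954, 0.373], [0.0, 0.0, 0.0, 1.0]] [[358.0, 0.0, 319.0], [0.0, 358.0, 204.0], [0.0, 0.0, 1.0]]
{'time': 0.15, 'qpos': array([-1.50022590e-01,  2.87007620e-01,  1.57784904e+00, -2.42454867e-05,
        1.27864005e+00, -1.49968624e-01]), 'dq': array([ 0.001182  , -0.00265177, -0.00364768, -0.00093976, -0.00056938,
       -0.0012356 ]), 'joint_efforts': array([ 7.91554030e-04, -4.06602967e+01, -2.93140125e+01, -8.94972595e-05,
        3.96185191e-03, -2.97825103e-06]), 'eef_pos': array([6.74475027e-01, 8.78445322e-05, 2.30230141e-01]), 'tcp_rot': array([ 7.07123064e-01,  7.07089857e-01, -5.74369885e-04, -7.59334213e-04]), 'contact_force': array([ 0.19981228, -0.03864229,  0.24848918]), 'wrist_torque': array([-0.03915217,  0.01417958, -0.02511702]), 'opening': 0.9991162156762445}
```

View pics/scene0.png

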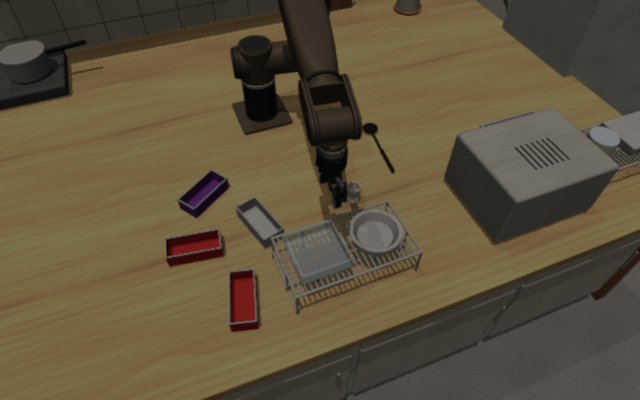

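View pics/side0.png

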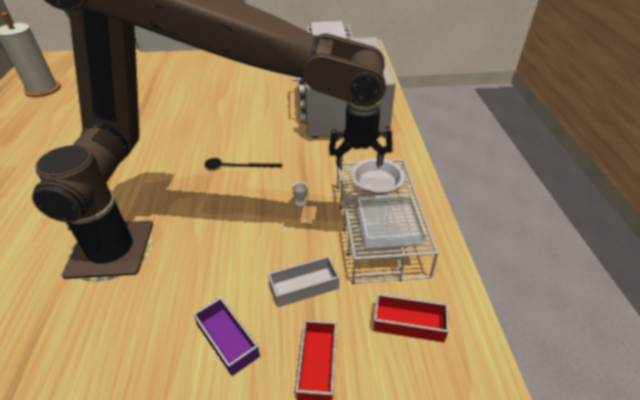

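View pics/wrist0.png

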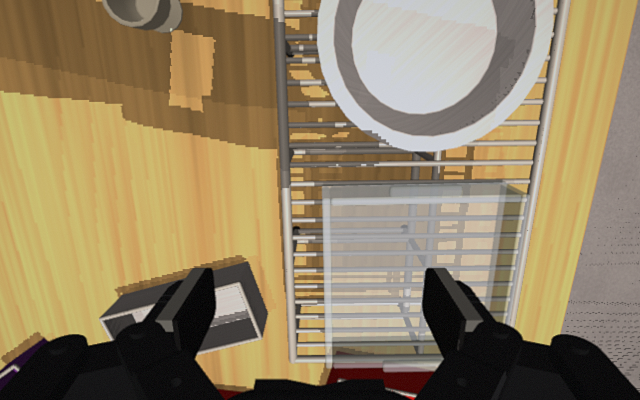

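Run:
```python
from h import *
for n in ['scene','side','wrist']:
    for q in ['gap1','gap2','gap3','gap4','gap3_home','divider2','stop_rail','rack','loaf_tin','egg_cup','spoon']:
        z={'gap1':.1,'gap2':.1,'gap3':.1,'gap4':.1,'stop_rail':.03}.get(q,0)
        for r in pinpoint(n,q)[:3]:
            print(n,q,round(r['p'],2),np.round(r['centre'],1),onz(n,r['centre'],z).round(4))
print(get_state()['time'])
```

```text
scene gap1 0.95 [313.7 221.9] [ 0.6434 -0.0328  0.1   ]
scene gap1 0.93 [284.6 231.5] [ 0.6454 -0.1221  0.1   ]
scene gap1 0.65 [377.1 203. ] [0.6458 0.1697 0.1   ]
scene gap2 0.95 [313.7 221.9] [ 0.6434 -0.0328  0.1   ]
scene gap2 0.93 [284.6 231.5] [ 0.6454 -0.1221  0.1   ]
scene gap2 0.65 [377.1 203. ] [0.6458 0.1697 0.1   ]
scene gap3 0.95 [313.7 221.9] [ 0.6434 -0.0328  0.1   ]
scene gap3 0.93 [284.6 231.5] [ 0.6454 -0.1221  0.1   ]
scene gap3 0.65 [377.1 203. ] [0.6458 0.1697 0.1   ]
scene gap4 0.95 [313.7 221.9] [ 0.6434 -0.0328  0.1   ]
scene gap4 0.93 [284.6 231.5] [ 0.6454 -0.1221  0.1   ]
scene gap4 0.65 [377.1 203. ] [0.6458 0.1697 0.1   ]
scene gap3_home 0.62 [347.3 211.4] [0.5712 0.1118 0.    ]
scene stop_rail 0.87 [349.5 262.7] [0.7681 0.029  0.03  ]
scene rack 0.86 [330.3 237. ] [0.6448 0.0217 0.    ]
scene rack 0.55 [343.4 210.3] [0.5625 0.1019 0.    ]
scene loaf_tin 0.84 [195.  250.8] [ 0.5445 -0.3771  0.    ]
scene loaf_tin 0.63 [245.6 302.5] [ 0.7653 -0.2824  0.    ]
scene loaf_tin 0.58 [260.4 223.6] [ 0.5171 -0.1634  0.    ]
scene egg_cup 0.52 [352.2 196.9] [0.52
[... 1674 characters left out ...]
 [0.6462 0.067  0.1   ]
wrist gap3 0.7 [292.8 318.1] [ 0.6518 -0.1162  0.1   ]
wrist gap4 0.8 [290.3 219.9] [ 0.6519 -0.023   0.1   ]
wrist gap4 0.74 [279.8 105.4] [0.6463 0.067  0.1   ]
wrist gap4 0.7 [292.8 318.1] [ 0.6518 -0.1162  0.1   ]
wrist gap3_home 0.34 [279.  104.2] [0.635  0.0647 0.    ]
wrist divider2 0.29 [293.2 145. ] [0.6484 0.0236 0.    ]
wrist stop_rail 0.85 [407.7 151.5] [0.7608 0.0216 0.03  ]
wrist rack 0.93 [290.7 144.9] [0.6458 0.0237 0.    ]
wrist rack 0.51 [410.  148.7] [0.7705 0.0197 0.    ]
wrist loaf_tin 0.72 [388.9 383.7] [ 0.7665 -0.2869 -0.    ]
wrist loaf_tin 0.41 [406.3 263.5] [ 0.7762 -0.1131  0.    ]
wrist egg_cup 0.79 [163.6   9.4] [0.529  0.1513 0.    ]
1.8
```

The views show the rack with its front rail near x≈0.646 (side image: from (340,165) to (353,278)). The grey tin is at the right (side (304,282)), the egg cup at left (300,193). The red and purple tins are look-alikes. Next I'll measure the rail line and the tin more precisely.

Run:
```python
from h import *
for n in ['scene','side','wrist']:
    im=cv2.imread(f'pics/{n}0.png')
    b={'scene':(225,180,435,310),'side':(260,140,450,310),'wrist':(90,0,330,380)}[n]
    c=im[b[1]:b[3],b[0]:b[2]]; k=min(780/c.shape[1],590/c.shape[0])
    # overlay hypothesised rail/dividers
    cc=cv2.resize(c,None,fx=k,fy=k,interpolation=cv2.INTER_CUBIC)
    cv2.imwrite(f'pics/{n}0z.png',cc); print(n,k)
for n in ['scene','side','wrist']:
    for r in cut_out(n,'loaf_tin')[:5]:
        m=r['pixels'].astype(np.uint8); rc=cv2.minAreaRect(cv2.findNonZero(m)); print(n,round(r['p'],2),np.round(r['centre']),m.sum(),rc)
        if n=='side' and abs(r['centre'][1]-282)<12: np.save('tinside.npy',m)
        if n=='scene' and abs(r['centre'][0]-260)<12: np.save('tinscene.npy',m)
```

```text
scene 3.7142857142857144
side 3.4705882352941178
wrist 1.5526315789473684
scene 0.85 [203. 195.] 1349 ((203.33937072753906, 193.373291015625), (27.915918350219727, 54.21742248535156), 47.72631072998047)
scene 0.78 [258. 221.] 1295 ((259.277587890625, 221.41896057128906), (53.61320495605469, 27.83424186706543), 49.76364517211914)
scene 0.76 [191. 246.] 1589 ((192.67239379882812, 247.45240783691406), (29.070253372192383, 57.666534423828125), 80.90972137451172)
scene 0.73 [244. 301.] 1722 ((242.99996948242188, 299.9999694824219), (61.99999237060547, 27.999996185302734), 90.0)
side 0.79 [316. 363.] 2869 ((315.7843933105469, 359.77337646484375), (38.16630935668945, 80.58283233642578), 3.2704882621765137)
side 0.73 [228. 333.] 2713 ((226.44573974609375, 334.7148132324219), (74.15185546875, 39.40668487548828), 54.782405853271484)
side 0.71 [412. 316.] 2774 ((411.6437683105469, 317.78009033203125), (75.36683654785156, 39.377506256103516), 9.211027145385742)
wrist 0.88 [223. 311.] 5629 ((183.90353393554688, 318.546875), (78.83976745605469, 163.61146545410156), 75.37911987304688)
wrist 0.74 [ 13. 366.] 576 ((18.277904510498047, 360.5594177246094), (13.841313362121582, 67.98814392089844), 43.02506637573242)
wrist 0.64 [227. 394.] 136 ((229.0, 394.0), (10.0, 18.0), 90.0)
wrist 0.61 [394. 378.] 1554 ((379.21405029296875, 382.8630676269531), (104.6591796875, 29.68257713317871), 2.385944128036499)
```

View pics/side0z.png

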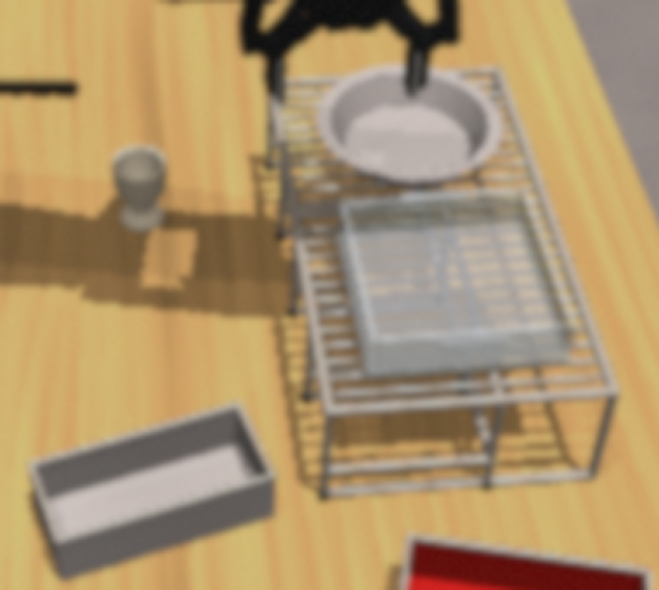

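View pics/scene0z.png

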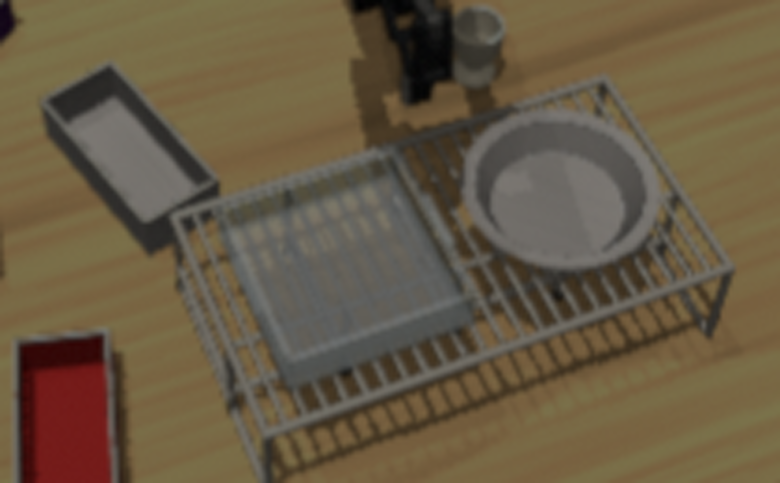

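View pics/wrist0z.png

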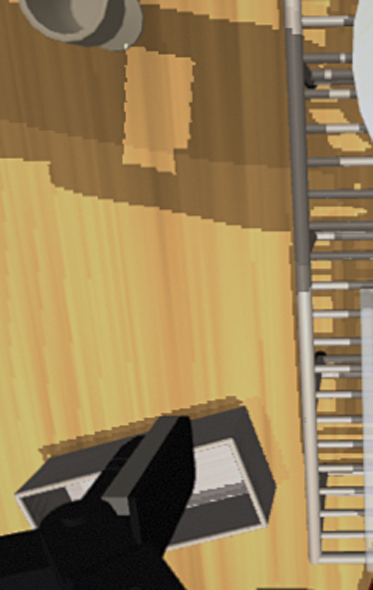

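Run:
```python
from h import *
def P(n,z,zx,zy,b,k): return onz(n,(zx/k+b[0]-.0,zy/k+b[1]),z).round(4)
S=('side',(260,140),3.4706);C=('scene',(225,180),3.7143);W=('wrist',(90,0),1.5526)
f=lambda c,z,x,y:P(c[0],z,x,y,c[1],c[2])
print('rail side R,L',f(S,.096,327,405),f(S,.096,275,82))
print('rail scene R,L',f(C,.096,178,216),f(C,.096,604,82))
print('rail wrist R, top',f(W,.096,315,557),f(W,.096,291,2))
print('legs side y-184 foot',f(S,0,325,496),'-92',f(S,0,307,397),'0',f(S,0,292,310), '92',f(S,0,279,236))
print('tin side',f(S,.048,238,406),f(S,.048,272,476),f(S,.048,32,464),f(S,.048,60,540))
print('tin scene',f(C,.048,110,66),f(C,.048,216,183),f(C,.048,44,100),f(C,.048,152,222))
print('tin wrist',f(W,.048,235,438),f(W,.048,267,523),f(W,.048,17,494))
```

```text
rail side R,L [ 0.6493 -0.1579  0.096 ] [0.6489 0.207  0.096 ]
rail scene R,L [ 0.6526 -0.1595  0.096 ] [0.6512 0.2027 0.096 ]
rail wrist R, top [ 0.6505 -0.1639  0.096 ] [0.6463 0.1369 0.096 ]
legs side y-184 foot [ 0.6512 -0.1635  0.    ] -92 [ 0.6488 -0.0686  0.    ] 0 [0.647  0.0252 0.    ] 92 [0.6451 0.1143 0.    ]
tin side [ 0.5914 -0.114   0.048 ] [ 0.6101 -0.1792  0.048 ] [ 0.4418 -0.1564  0.048 ] [ 0.4622 -0.2223  0.048 ]
tin scene [ 0.4488 -0.1571  0.048 ] [ 0.5989 -0.1132  0.048 ] [ 0.4648 -0.2194  0.048 ] [ 0.6169 -0.1727  0.048 ]
tin wrist [ 0.5956 -0.1097  0.048 ] [ 0.6135 -0.1765  0.048 ] [ 0.4422 -0.1536  0.048 ]
```

move_arm(plan=[[[0,0,-10,0.035,-0.006,0,0],[0,0,-20,0.07,-0.012,0,0],[0,0,-30,0.105,-0.018,0,0],[0,0,-40,0.14,-0.024,0,0],[0,0,-50,0.161,-0.03,0,0]]], force=30)

```text
time: 2.58
eef_pos: [0.6446, 0.1627, 0.2314]
tcp_rot: [0.339, 0.941, 0.0, -0.0]
contact_force: [0.1, 0.1, -0.9]
opening: -0.001
```

move_arm(plan=[[[0,0,-10,0,0,0.03,0],[0,0,-20,0,0,0.06,0],[0,0,-30,0,0,0.09,0],[0,0,-40,0,-0.001,0.11,0],[0,0,-40,0,-0.001,0.12,0]]])

```text
time: 3.2
eef_pos: [0.6432, 0.1619, 0.1097]
tcp_rot: [-0.002, 1.0, 0.0, -0.001]
contact_force: [0.4, 0.1, 0.8]
opening: 0.002
```

Run:
```python
from h import *
save('wrist','w1.png'); save('side','s1.png'); s=get_state(); print(s['eef_pos'],s['tcp_rot'],s['contact_force'])
im=cv2.imread('pics/s1.png')[130:310,230:450]; cv2.imwrite('pics/s1z.png',cv2.resize(im,None,fx=3.2,fy=3.2,interpolation=cv2.INTER_CUBIC))
```

```text
[0.64334705 0.16190526 0.11017461] [-2.12897536e-03  9.99997209e-01  2.11260050e-05 -1.02439207e-03] [ 0.05298733 -0.97954922 -0.33276708]
```

View pics/w1.png

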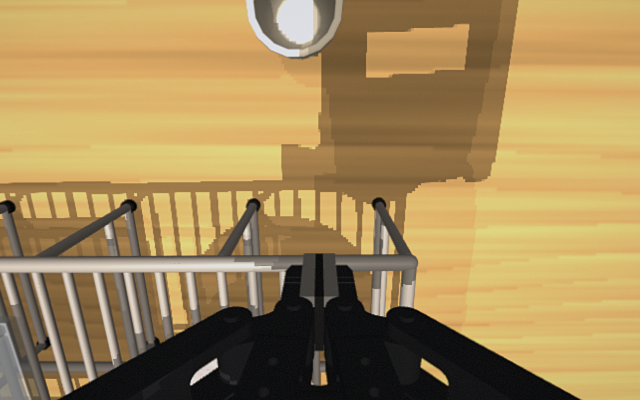

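View pics/s1z.png

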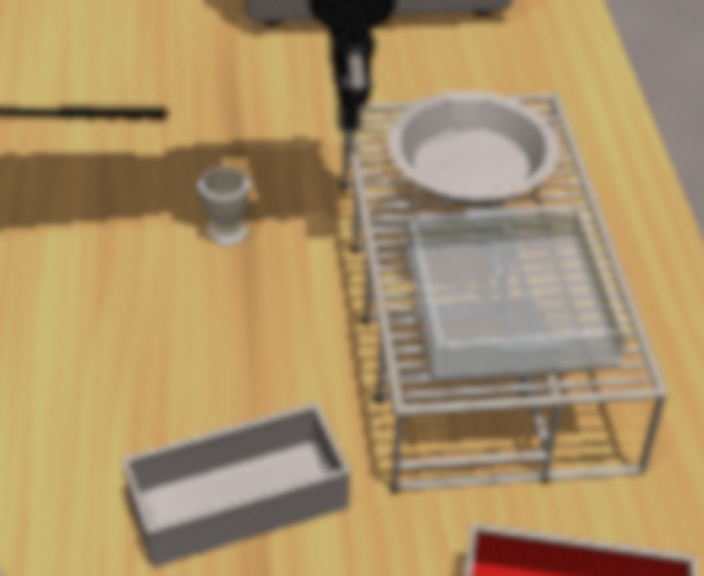

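The wrist view shows the fingertip at (319,260), just above the rail (row ~264) and between the first two dividers, whose feet are at (378,204) and (253,204). I'll refine the rail line from this close view.

Run:
```python
from h import *
for p in [(10,264),(160,264),(240,263.5),(405,262)]: print('rail',p,onz('wrist',p,.096).round(4))
for p in [(378,204),(253,205),(128,206),(8,207)]: print('foot',p,onz('wrist',p,0).round(4))
for p in [(304,255),(335,255)]: print('tip',onz('wrist',p,.110).round(4))
```

```text
rail (10, 264) [0.6479 0.0104 0.096 ]
rail (160, 264) [0.6473 0.0849 0.096 ]
rail (240, 263.5) [0.6468 0.124  0.096 ]
rail (405, 262) [0.6457 0.2041 0.096 ]
foot (378, 204) [0.6462 0.2061 0.    ]
foot (253, 205) [0.6473 0.1135 0.    ]
foot (128, 206) [0.6485 0.0201 0.    ]
foot (8, 207) [ 0.6496 -0.0713  0.    ]
tip [0.6355 0.1557 0.11  ]
tip [0.6355 0.1693 0.11  ]
```

move_arm(plan=[[[0,0,0,-0.001,0,0.004,0],[0,0,0,-0.001,-0.001,0.007,0],[0,0,0,-0.001,-0.002,0.009,0],[0,0,0,-0.001,-0.002,0.01,0],[0,0,0,-0.001,-0.002,0.011,0]]])

```text
time: 3.92
eef_pos: [0.6445, 0.1598, 0.1]
tcp_rot: [-0.002, 1.0, -0.0, -0.001]
contact_force: [-2.3, 0.4, 4.4]
opening: 0.001
```

move_arm(plan=[[[0,0,0,0,-0.012,0.0015,0],[0,0,0,0,-0.026,0.0015,0],[0,0,0,-0.0005,-0.042,0.0015,0],[0,0,0,-0.001,-0.058,0.0015,0],[0,0,0,-0.001,-0.074,0.0015,0]]])

```text
time: 4.55
eef_pos: [0.6468, 0.0853, 0.0999]
tcp_rot: [-0.002, 1.0, 0.001, 0.0]
contact_force: [-0.3, 3.6, 6.1]
opening: -0.001
```

move_arm(plan=[[[0,0,0,0,-0.015,0.0015,0],[0,0,0,0,-0.031,0.0015,0],[0,0,0,0,-0.047,0.0015,0],[0,0,0,0,-0.063,0.0015,0],[0,0,0,0,-0.078,0.0015,0]]])

```text
time: 5.18
eef_pos: [0.6479, 0.0066, 0.0999]
tcp_rot: [-0.001, 1.0, 0.001, 0.002]
contact_force: [0.2, 3.9, 6.4]
opening: 0.001
```

move_arm(plan=[[[0,0,0,0,-0.012,0.0015,0],[0,0,0,0,-0.022,0.0015,0],[0,0,0,0,-0.031,0.0015,0],[0,0,0,0,-0.031,0.0015,0],[0,0,0,0,-0.031,0.0015,0]]])

```text
time: 5.8
eef_pos: [0.6488, -0.0258, 0.0999]
tcp_rot: [-0.001, 1.0, 0.001, 0.003]
contact_force: [-0.0, 0.6, 5.2]
opening: -0.005
```

move_arm(plan=[[[0,0,0,0,0,-0.02,0],[0,0,0,0.005,0,-0.06,0.02],[0,0,10,0.03,-0.04,-0.06,0.08],[0,0,20,0.06,-0.09,-0.06,0.085],[0,0,30,0.09,-0.14,-0.06,0.085]]])

```text
time: 6.42
eef_pos: [0.5574, -0.1679, 0.1599]
tcp_rot: [0.26, 0.965, 0.001, 0.003]
contact_force: [0.0, -1.2, 0.3]
opening: 0.847
```

move_arm(plan=[[[0,0,10,-0.006,-0.03,0,0.085],[0,0,20,-0.013,-0.06,0,0.085],[0,0,30,-0.0186,-0.09,0.02,0.085],[0,0,40,-0.0186,-0.09,0.05,0.085],[0,0,50,-0.0186,-0.09,0.09,0.085]]])

```text
time: 7.05
eef_pos: [0.5289, -0.2571, 0.0707]
tcp_rot: [0.647, 0.763, 0.002, 0.004]
contact_force: [-0.2, -0.3, -1.3]
opening: 0.991
```

Run:
```python
from h import *
save('wrist','w2.png'); save('side','s2.png'); s=get_state(); print(s['eef_pos'],s['tcp_rot'],s['contact_force'],s['time'])
im=cv2.imread('pics/s2.png')[130:390,180:500]; cv2.imwrite('pics/s2z.png',cv2.resize(im,None,fx=2.3,fy=2.3,interpolation=cv2.INTER_CUBIC))
```

```text
[ 0.52499878 -0.25364944  0.06526355] [ 0.64428973  0.76477577  0.00141226 -0.00260076] [-0.70426768  0.86516128 -0.30812422] 7.15
```

View pics/w2.png

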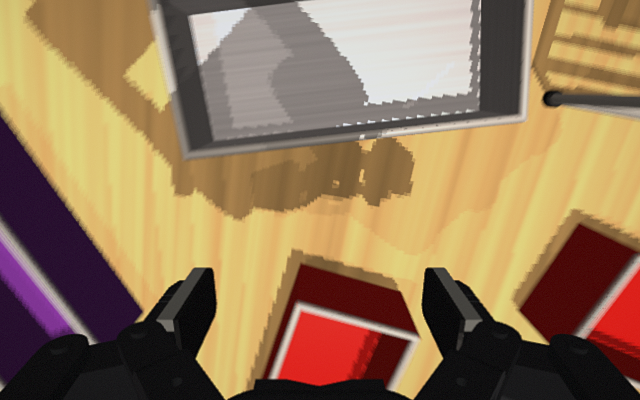

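View pics/s2z.png

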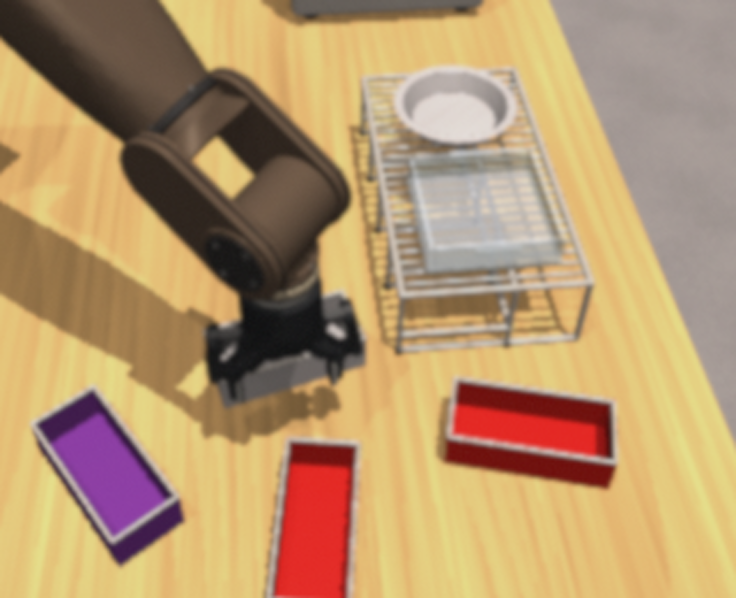

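Run:
```python
from h import *
for p in [(302,305),(417,338)]: print('red rim',onz('wrist',p,.048).round(4))
for p in [(403,302),(302,262)]: print('red base',onz('wrist',p,.0).round(4))
for p in [(580,222),(520,300)]: print('red2 base',onz('wrist',p,.0).round(4))
for p in [(188,157),(524,121),(154,2)]: print('tin rim',onz('wrist',p,.048).round(4))
print('purple base',onz('wrist',(140,320),0))
s=get_state();print(s['eef_pos'],s['tcp_rot'])
```

```text
red rim [ 0.5213 -0.2827  0.048 ]
red rim [ 0.5847 -0.2923  0.048 ]
red base [ 0.5899 -0.3     0.    ]
red base [ 0.519  -0.2824 -0.    ]
red2 base [ 0.6856 -0.2261  0.    ]
red2 base [ 0.6669 -0.2855  0.    ]
tin rim [ 0.4585 -0.2157  0.048 ]
tin rim [ 0.6032 -0.1746  0.048 ]
tin rim [ 0.4407 -0.1549  0.048 ]
purple base [ 0.41703254 -0.34432945  0.        ]
[ 0.52499878 -0.25364944  0.06526355] [ 0.64428973  0.76477577  0.00141226 -0.00260076]
```

move_arm(plan=[[[0,0,5,0,0.003,0.015,0.085],[0,0,9,0,0.003,0.03,0.085],[0,0,9,0,0.003,0.043,0.085],[0,0,9,0,0.003,0.052,0.085],[0,0,9,0,0.003,0.057,0.085]]])

```text
time: 7.78
eef_pos: [0.5279, -0.253, 0.0083]
tcp_rot: [0.702, 0.712, 0.001, -0.003]
contact_force: [0.6, 0.5, 0.1]
opening: 0.99
```

move_arm(plan=[[[0,0,0,0.015,0,0,0.085],[0,0,0,0.026,0,0,0.085],[0,0,0,0.036,0,0,0.085],[0,0,0,0.046,0,0,0.085],[0,0,0,0.057,0,0,0.085]]])

```text
time: 8.4
eef_pos: [0.5271, -0.1953, 0.0088]
tcp_rot: [0.702, 0.712, 0.001, -0.002]
contact_force: [0.5, -1.0, 0.1]
opening: 0.995
```

Run:
```python
from h import *
save('wrist','w3.png'); s=get_state(); print(s['eef_pos'],s['tcp_rot'],s['contact_force'],s['time'])
```

```text
[ 0.52677983 -0.19393719  0.0084745 ] [ 0.70164593  0.71251718  0.00135087 -0.00323033] [0.70197278 1.28957012 0.3921467 ] 8.45
```

View pics/w3.png

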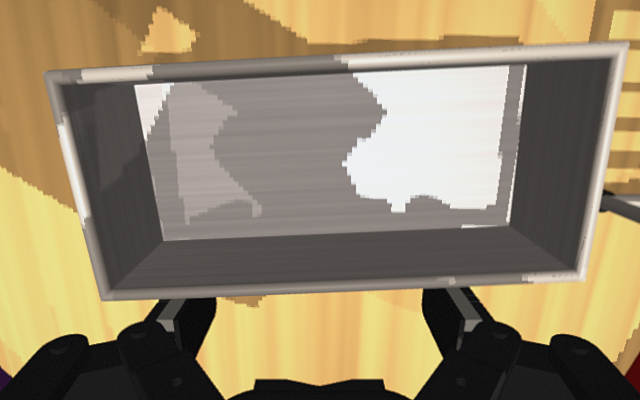

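The tin turned nearly square: its near rim runs from (105,297) to (582,280) and both fingers are about to bear on it.

Run:
```python
from h import *
for p in [(105,297),(582,280),(626,45),(48,74)]: print('tin rim',onz('wrist',p,.048).round(4))
```

```text
tin rim [ 0.4556 -0.1836  0.048 ]
tin rim [ 0.6128 -0.1748  0.048 ]
tin rim [ 0.6086 -0.1038  0.048 ]
tin rim [ 0.4508 -0.1137  0.048 ]
```

move_arm(plan=[[[0,0,0,0.012,0,0,0.085],[0,0,0,0.026,0,0,0.085],[0,0,0,0.04,0,0,0.085],[0,0,0,0.054,0,0,0.085],[0,0,0,0.066,0,0,0.085]]])

```text
time: 9.07
eef_pos: [0.5256, -0.1268, 0.0088]
tcp_rot: [0.701, 0.713, 0.001, -0.003]
contact_force: [0.9, -1.0, -0.3]
opening: 0.995
```

move_arm(plan=[[[0,0,0,0.014,0,0,0.085],[0,0,0,0.028,0,0,0.085],[0,0,0,0.04,0,0,0.085],[0,0,0,0.047,0,0,0.085],[0,0,0,0.051,0,0,0.085]]])

```text
time: 9.7
eef_pos: [0.5248, -0.0754, 0.0091]
tcp_rot: [0.701, 0.713, 0.001, -0.003]
contact_force: [0.6, -1.1, 0.1]
opening: 0.994
```

Run:
```python
from h import *
save('wrist','w4.png');save('side','s4.png'); s=get_state(); print(s['eef_pos'],s['tcp_rot'],s['contact_force'],s['time'])
```

```text
[ 0.52480762 -0.07548358  0.00916432] [ 0.7014393   0.71271921  0.00137153 -0.00351505] [ 0.7104087  -0.06486489 -0.15115206] 9.8
```

View pics/w4.png

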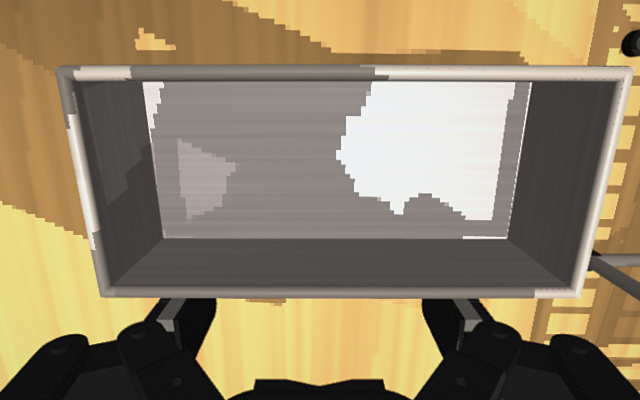

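View pics/s4.png

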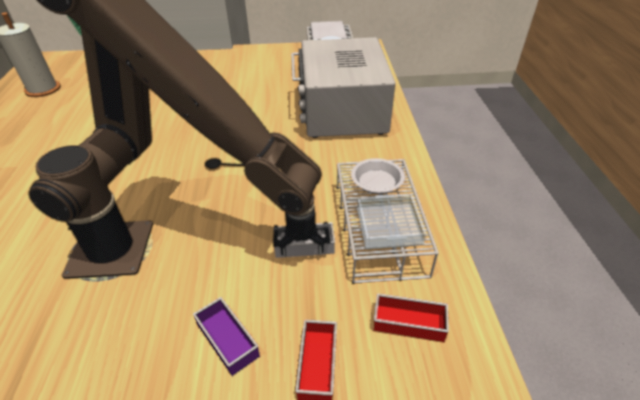

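Run:
```python
from h import *
for p in [(104,293),(582,292),(632,70),(60,70)]: print('tin rim outer',onz('wrist',p,.048).round(4))
for p in [(632,50)]: print('foot',onz('wrist',p,0).round(4))
for p in [(593,260),(600,253)]: print('div4 wire/low',onz('wrist',p,0.03).round(4),onz('wrist',p,0.004).round(4))
```

```text
tin rim outer [ 0.453  -0.0641  0.048 ]
tin rim outer [ 0.6124 -0.0611  0.048 ]
tin rim outer [0.6105 0.0084 0.048 ]
tin rim outer [0.4518 0.0058 0.048 ]
foot [0.6482 0.0196 0.    ]
div4 wire/low [ 0.6286 -0.0579  0.03  ] [ 0.6507 -0.0702  0.004 ]
div4 wire/low [ 0.6306 -0.055   0.03  ] [ 0.6531 -0.0667  0.004 ]
```

move_arm(plan=[[[0,0,0,-0.02,0,0,0.085],[0,0,0,-0.02,0,-0.05,0.085],[0,0,-10,-0.01,-0.02,-0.09,0.06],[0,0,-20,0.02,-0.05,-0.1,0.045],[0,0,-30,0.04,-0.08,-0.1,0.045]]])

```text
time: 10.42
eef_pos: [0.4449, -0.0384, 0.1114]
tcp_rot: [0.491, 0.871, 0.003, -0.001]
contact_force: [-0.3, -0.8, -0.1]
opening: 0.523
```

move_arm(plan=[[[0,0,-10,0.01,-0.004,0,0.045],[0,0,-20,0.019,-0.0083,0,0.045],[0,0,-30,0.019,-0.0083,0,0.045],[0,0,-40,0.019,-0.0083,0,0.045],[0,0,-50,0.019,-0.0083,0,0.045]]])

```text
time: 11.05
eef_pos: [0.4283, -0.0278, 0.1118]
tcp_rot: [0.075, 0.997, 0.003, 0.0]
contact_force: [-0.1, -0.2, -0.2]
opening: 0.528
```

move_arm(plan=[[[0,0,-9.3,0.001,0.001,0.02,0.045],[0,0,-9.3,0.001,0.001,0.045,0.045],[0,0,-9.3,0.001,0.001,0.07,0.045],[0,0,-9.3,0.001,0.001,0.09,0.045],[0,0,-9.3,0.001,0.001,0.099,0.045]]])

```text
time: 11.68
eef_pos: [0.4271, -0.027, 0.0119]
tcp_rot: [-0.006, 1.0, 0.003, -0.0]
contact_force: [-0.1, -0.3, -0.8]
opening: 0.53
```

Run:
```python
from h import *
save('wrist','w5.png');save('side','s5.png'); s=get_state(); print(s['eef_pos'],s['tcp_rot'],s['contact_force'],s['time'],s['qpos'])
im=cv2.imread('pics/s5.png')[130:310,200:450]; cv2.imwrite('pics/s5z.png',cv2.resize(im,None,fx=3,fy=3,interpolation=cv2.INTER_CUBIC))
```

```text
[ 0.42710505 -0.02670583  0.01219809] [-5.80167138e-03  9.99978956e-01  2.88675261e-03 -3.06960997e-04] [-0.20080302 -0.21430759 -0.79361347] 11.775 [-0.30365432  0.06227075  2.29793612  0.00752523  0.783743   -1.89139032]
```

View pics/w5.png

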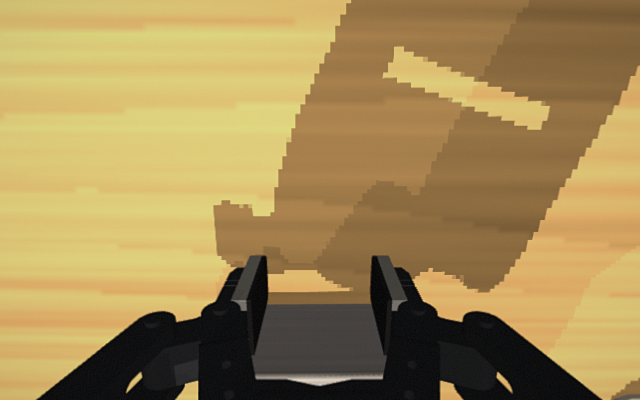

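View pics/s5z.png

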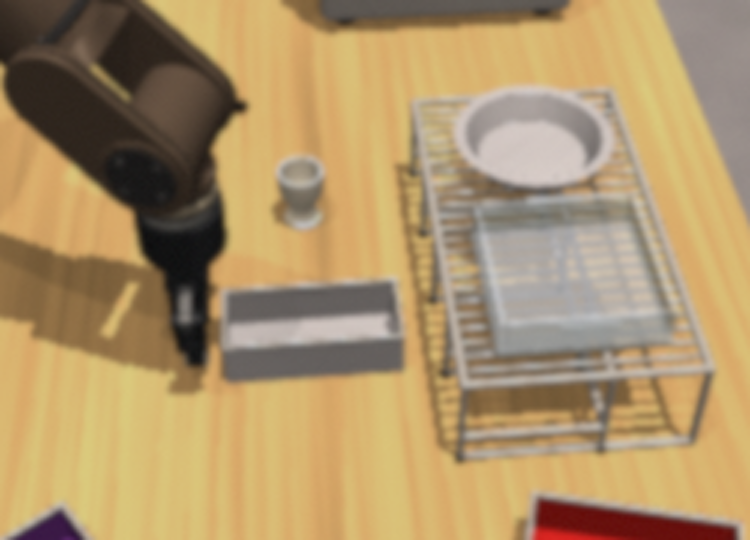

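move_arm(plan=[[[0,0,0,-0.01,0,0,0.045],[0,0,0,-0.02,0.0005,0,0.045],[0,0,0,-0.032,0.001,0,0.045],[0,0,0,-0.044,0.001,0,0.045],[0,0,0,-0.056,0.001,0,0.045]]])

```text
time: 12.4
eef_pos: [0.4841, -0.025, 0.0123]
tcp_rot: [-0.006, 1.0, 0.003, -0.0]
contact_force: [-1.5, 0.9, 0.2]
opening: 0.526
```

Run:
```python
from h import *
save('side','s6.png'); s=get_state(); print(s['eef_pos'],s['tcp_rot'],s['contact_force'],s['time'])
im=cv2.imread('pics/s6.png')[150:290,240:440]; cv2.imwrite('pics/s6z.png',cv2.resize(im,None,fx=4,fy=4,interpolation=cv2.INTER_CUBIC))
```

```text
[ 0.48585354 -0.02532459  0.01273495] [-0.0059001   0.99997856  0.00257847  0.00119081] [-0.73478484 -0.9528357   1.48480748] 12.45
```

View pics/s6z.png

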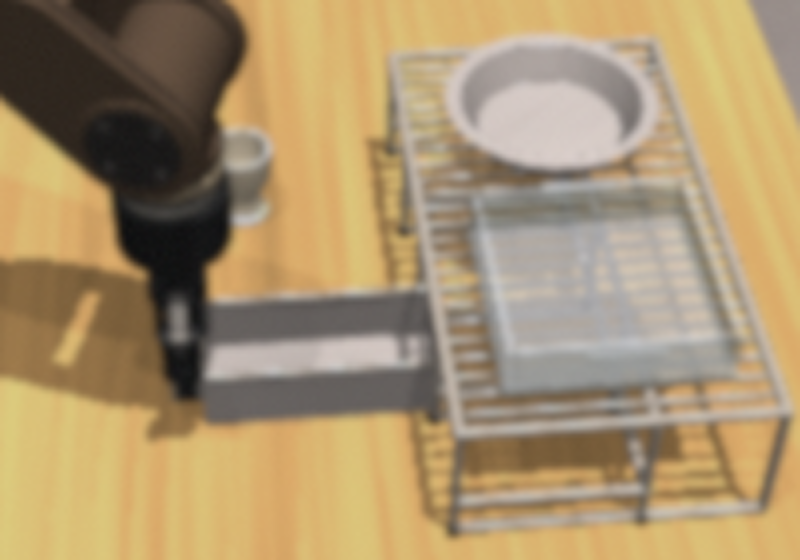

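The tin's nose is at the third gap's mouth, with the fourth divider's foot at (435,415) just beside it. I'll keep pushing.

move_arm(plan=[[[0,0,0,-0.01,0,0,0.045],[0,0,0,-0.02,0,0,0.045],[0,0,0,-0.03,0.0005,0,0.045],[0,0,0,-0.04,0.0005,0,0.045],[0,0,0,-0.05,0.0005,0,0.045]]])

```text
time: 13.08
eef_pos: [0.5365, -0.0242, 0.0128]
tcp_rot: [-0.006, 1.0, 0.003, 0.001]
contact_force: [-1.1, -0.4, -1.3]
opening: 0.526
```

Run:
```python
from h import *
save('side','s7.png');im2=save('scene','c7.png'); s=get_state(); print(s['eef_pos'],s['tcp_rot'],s['contact_force'],s['time'])
im=cv2.imread('pics/s7.png')[150:290,240:440]; cv2.imwrite('pics/s7z.png',cv2.resize(im,None,fx=4,fy=4,interpolation=cv2.INTER_CUBIC))
```

```text
[ 0.53746055 -0.02446439  0.01329218] [-0.0059174   0.99997724  0.00236063  0.00222138] [ 0.04286331 -0.4740396  -0.83753986] 13.175
```

View pics/s7z.png

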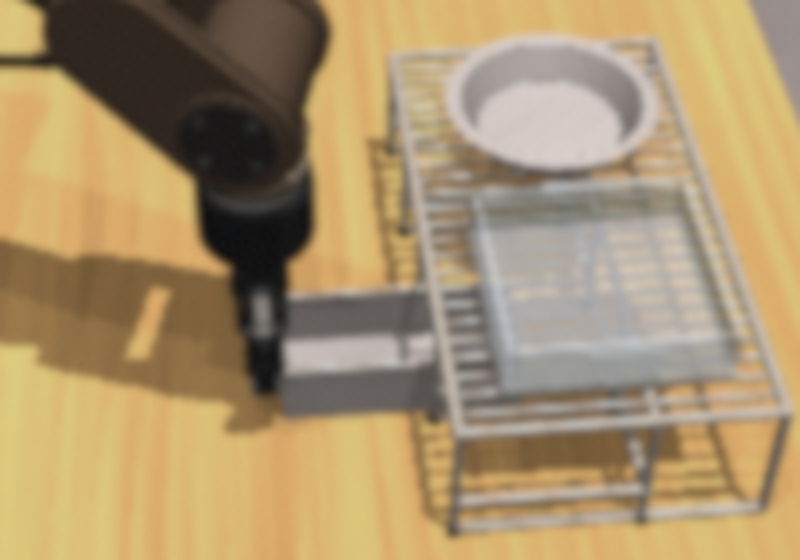

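move_arm(plan=[[[0,0,0,-0.01,0,0,0.045],[0,0,0,-0.02,0,0,0.045],[0,0,0,-0.029,0,0,0.045],[0,0,0,-0.037,0,0,0.045],[0,0,0,-0.044,0,0,0.045]]])

```text
time: 13.8
eef_pos: [0.5819, -0.0239, 0.0135]
tcp_rot: [-0.006, 1.0, 0.002, 0.002]
contact_force: [-0.5, 0.1, 1.2]
opening: 0.527
```

move_arm(plan=[[[0,0,0,-0.003,0,0,0.045],[0,0,0,-0.006,0,0,0.045],[0,0,0,-0.008,0,0,0.045],[0,0,0,-0.01,0,0,0.045],[0,0,0,-0.011,0,0,0.045]]])

```text
time: 14.42
eef_pos: [0.593, -0.0238, 0.0136]
tcp_rot: [-0.006, 1.0, 0.002, 0.002]
contact_force: [-0.2, -0.7, -0.1]
opening: 0.524
```

Still no stop force. I'll continue in small steps.

move_arm(plan=[[[0,0,0,-0.001,0,0,0.045],[0,0,0,-0.002,0,0,0.045],[0,0,0,-0.003,0,0,0.045],[0,0,0,-0.004,0,0,0.045],[0,0,0,-0.005,0,0,0.045]]])

```text
time: 15.05
eef_pos: [0.5929, -0.0236, 0.0127]
tcp_rot: [-0.006, 1.0, 0.003, -0.005]
contact_force: [-16.6, -2.7, 10.6]
opening: 0.528
```

Run:
```python
from h import *
save('side','s8.png');save('scene','c8.png');save('wrist','w8.png'); s=get_state(); print(s['eef_pos'],s['tcp_rot'],s['contact_force'],s['time'])
im=cv2.imread('pics/s8.png')[150:290,240:440]; cv2.imwrite('pics/s8z.png',cv2.resize(im,None,fx=4,fy=4,interpolation=cv2.INTER_CUBIC))
```

```text
[ 0.59291855 -0.02361855  0.01267088] [-0.00626598  0.99996473  0.00283502 -0.00481995] [-14.58481778  -2.33132564  10.10117841] 15.2
```

View pics/s8z.png

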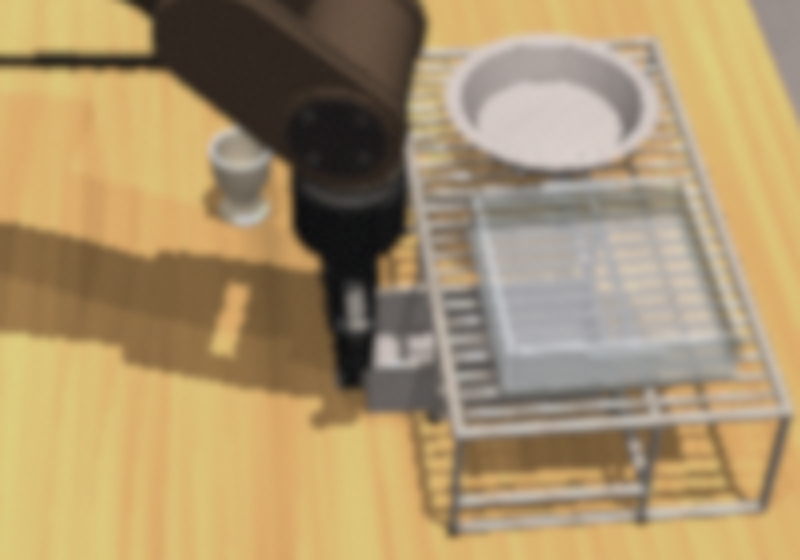

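View pics/w8.png

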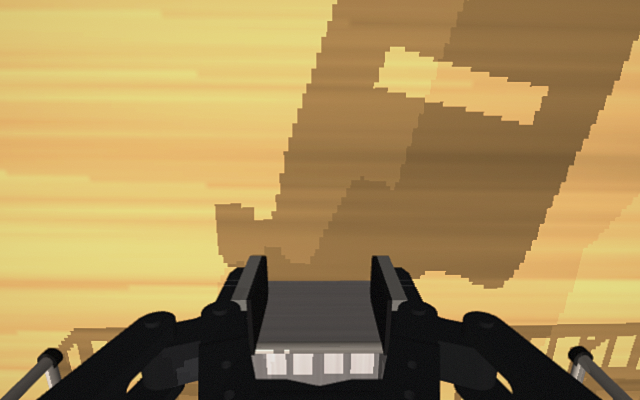

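The push met the stop with about 15 N at TCP x=0.593, as predicted. Now I'll back off.

move_arm(plan=[[[0,0,0,0.003,0,0,0.045],[0,0,0,0.015,0,0,0.045],[0,0,0,0.04,0,0,0.045],[0,0,0,0.07,0,-0.03,0.045],[0,0,0,0.1,0,-0.07,0.045]]])

```text
time: 15.82
eef_pos: [0.4918, -0.025, 0.0832]
tcp_rot: [-0.006, 1.0, 0.003, -0.006]
contact_force: [0.3, -0.8, 0.7]
opening: 0.529
```

move_arm(plan=[[[0,0,0,0,-0.02,-0.03,0.045],[0,0,0,0,-0.05,-0.06,0.045],[0,0,0,0,-0.1,-0.08,0.045],[0,0,0,0,-0.15,-0.1,0.045],[0,0,0,0,-0.15,-0.1,0.045]]])

```text
time: 16.45
eef_pos: [0.496, -0.179, 0.1848]
tcp_rot: [-0.004, 1.0, 0.001, -0.003]
contact_force: [0.5, -0.1, 1.0]
opening: 0.522
```

Run:
```python
from h import *
s=get_state(); print(s['eef_pos'],s['contact_force'],s['time'])
for n in ['side','scene']:
    im=save(n,n+'9.png')
    b={'scene':(225,180,435,310),'side':(240,140,450,290)}[n]
    c=im[b[1]:b[3],b[0]:b[2],::-1]; cv2.imwrite(f'pics/{n}9z.png',cv2.resize(c,None,fx=3.7,fy=3.7,interpolation=cv2.INTER_CUBIC))
    # predicted tin rim when home
    O=np.array([.685,-.0241]);a=.012;R=np.array([[np.cos(a),-np.sin(a)],[np.sin(a),np.cos(a)]])
    for c in [(-.08,.036),(-.08,-.036)]:
        p=O+R@np.array(c); print(n,c,(proj(n,[[p[0],p[1],.048],[p[0],p[1],0]])-np.array(b[:2]))*3.7)
    for q in ['loaf_tin','egg_cup','spoon','pie_plate','glass_dish']:
        print(n,q,[(round(r['p'],2),np.round(r['centre'],1).tolist()) for r in pinpoint(n,q)[:4]])
```

```text
[ 0.4959941  -0.17904159  0.18476516] [ 0.45610677 -0.07290832  1.03771883] 16.45
side (-0.08, 0.036) [[332.16216568 302.773156  ]
 [331.94525126 347.01012427]]
side (-0.08, -0.036) [[341.58323112 374.46268567]
 [341.09378153 418.67500818]]
side loaf_tin [(0.84, [410.7, 318.8]), (0.79, [227.7, 338.8]), (0.68, [360.7, 244.1]), (0.64, [316.8, 363.8])]
side egg_cup [(0.46, [298.8, 202.0])]
side spoon [(0.49, [243.4, 166.0]), (0.41, [360.8, 242.5])]
side pie_plate [(0.68, [376.3, 185.6])]
side glass_dish [(0.77, [388.0, 225.3])]
scene (-0.08, 0.036) [[360.37532911 143.51856078]
 [359.43856077 178.55261727]]
scene (-0.08, -0.036) [[278.60423125 169.65149586]
 [279.77920542 204.4447264 ]]
scene loaf_tin [(0.81, [246.0, 304.2]), (0.68, [203.0, 201.9]), (0.6, [194.5, 249.4])]
scene egg_cup [(0.57, [352.7, 200.2])]
scene spoon [(0.69, [377.4, 148.1])]
scene pie_plate [(0.78, [374.3, 237.8]), (0.62, [330.2, 240.3])]
scene glass_dish [(0.65, [315.2, 222.2]), (0.6, [317.7, 253.5])]
```

View pics/side9z.png

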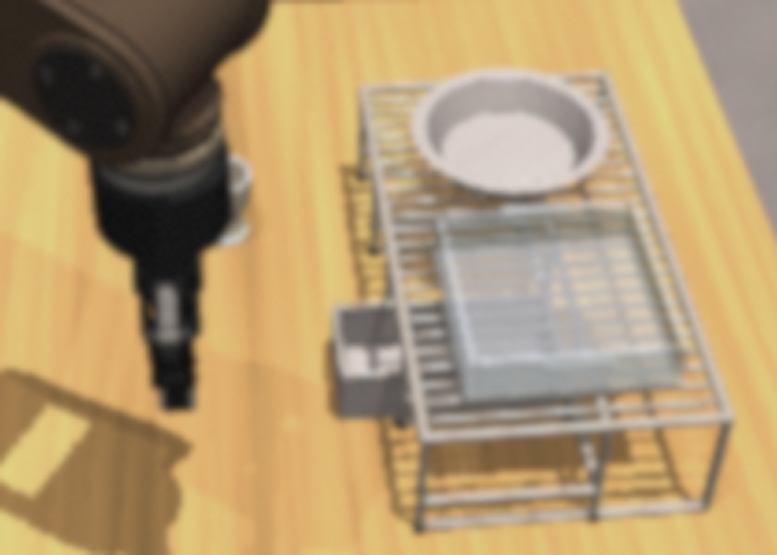

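View pics/scene9z.png

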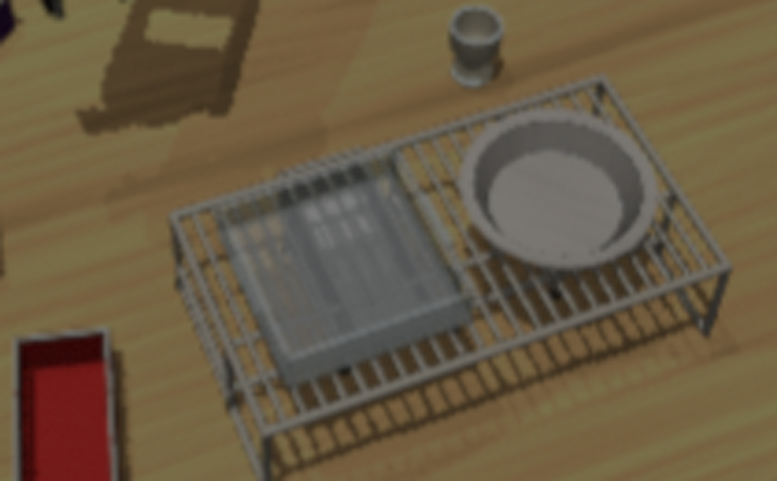

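The tin's near end shows at side-zoom (334,305)–(341,378), against a predicted home of (332,303)–(342,374), which agrees to about 1 mm. The plate, dish, cup and spoon are where they started.

```bash
python3 -c "
from plant import *
print(ticket.sign_off()); print(get_state()['time'])"
```

```text
the job is handed in; nothing more can be done
None
the job is handed in; nothing more can be done
```

I ran the closed fingertips along the front rail in one sweep, from over the middle of gap 1 to over the middle of gap 3. At the end of each move they were pressing with about 4–6 N. I then pushed the tin sideways with the open fingers, which also squared it up, and pushed it end first into the third gap. I backed the hand off and handed the job in at about 17 s; no verdict is reported.

**Final checks:**
- **Tin home:** The push met the stop rail with about 15 N, where I expected it (TCP x = 0.593). After the hand backed off, the tin's near end matched the predicted home position in the side view to about 1–2 mm.
- **Other items:** The pie plate, glass dish, egg cup and spoon looked unmoved. The networks' side-view positions for the egg cup and spoon differed by a few pixels from the start, but the pictures showed no shift.
- **Hand clear:** The contact reading was only sensor noise (about 1 N).
- **Not confirmed:** In the scene view the tin is hidden under the glass dish, so that camera could not check it. In the side view the networks gave a tin position at the third gap, but with only moderate confidence.

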